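Register a whetstone against the stops of its sharpening board

ROBOT

A 6-joint arm with a two-finger parallel gripper is mounted at the origin on a cart in front of the work surface, level with it; the furniture and walls round the work are solid. World frame = base frame: x ahead of the robot, y to its left, z up, the work surface at z = 0. Lengths are in m, angles in degrees, forces in N, time in s.
With the tool pointing down it reaches from about 0.4 to 0.825 m from the base axis. Payload 7 kg.
Tool frame: the origin (TCP) lies on the centre line of the jaws, within the pads' length; the fingertips stand r.tip_reach ahead of it and the grasp point (between the pads) is the TCP (r.tip_reach is the distance from the TCP to the fingertips, in m); z points along the fingers, y is the line along which they close (so a half turn about z gives the same grasp; the last joint's range is limited). The gripper opens to 88 mm and grips with 3 to 60 N. Pads are 19 mm wide; open, the fingers measure 130 mm over their backs; the gripper's body (78 mm by 193 mm) begins 47 mm behind the grasp point.
Start: joints at [90.189, 20.546, 0.682, 0, -70.136, -16.507], TCP at [0.19, 0.648, 0.246] pointing down, gripper open.
Joint ranges: [-176.03, 176.03], [-82.01, 121.73], [-58.28, 71.71], [-173.87, 95.51], [-174.79, -0.11], [-173.66, 173.66]. Speed limits (degrees/s): [136.94, 136.94, 172.46, 180, 180, 180].

INTERFACE

Orientations are given as [roll, pitch, yaw] about the fixed x, y, z axes, in that order (R = Rz(yaw) Ry(pitch) Rx(roll)).
In Python, from plant import sensors, cams, r gives the robot as it stands.
- The arm moves only by the tool drive_tool, never from a script. Its argument "rows" is a list of rows, each an object of numbers: "fingers": the gripper's target within -1 to 1 (fully open at 1, half-way at 0, shut at -1); "x", "y", "z": the shift along the tool's x, y, z in m; "spin": the turn about the tool's z in rad. A call has 1 to 10 rows; each row is the pose to reach, as a shift and turn from the pose commanded when the call began, along the tool's axes at that moment; what a row does not reach only later rows make up. A row lasts 1/8 s, in which the tool goes at most 62.5 mm and 10.7 degrees, less where a joint would pass 70% of its speed; a pose out of reach is approached as far as the arm can. A call with a gripper value outside its range is refused whole. The fingers move at their own pace and stop on an object; "newtons" is the grip in N (left out, the last holds). Time passes only in rows, so rows that repeat a pose let the fingers close. It gives the time, the measured TCP pose, the force, the opening and the grip force at its end, in the units of the state.
- sensors.get_state(): the state, without advancing time (a new reading comes with each control period).
- cams.capture(name): name is "scene" or "top" or "wrist"; returns a dict with "pixels" (400x640x3 uint8, red, green, blue), "intrinsics" (3x3 intrinsics, pixels), "k1" (the pictures are not rectified: a ray, as slopes to the right and down, at radius r is drawn at 1 + k1 r^2 times it, then the intrinsics apply), "eye" and "orientation" of the camera in the world; the wrist camera has in their place "T_tool_cam" (4x4, takes a point from camera to tool coordinates, whose origin is the TCP and whose axes are the flange's). Camera axes: x right, y up, looking along -z (the intrinsics and any distortion apply to the point x, -y, -z); pixel columns grow to the right and rows downward; lengths in m; the calibration is good to about 2 mm. A picture is of the moment at which its call begins: read the wrist's pose just before it. There is no depth.
- r.close_job(): hands the job in; it is judged then, once.
The state is a dict: "time_s": time; "joints": joint angles; "qd": joint speeds; "joint_torque": joint torques, N m; "tcp_pos": TCP position; "eef_rot": TCP orientation; "contact_force": force on the tool from outside, world axes, zero at the start; "moment": the same for the moment, N m; "gripper_width": finger opening in m; "gripper_force": force on a finger pad.
Only numpy, scipy, OpenCV 4.12 (cv2) and the standard library are available. Lean on these libraries where they do the work, as an engineer would, in place of code of your own. Each camera call takes 0.05 s, during which the arm holds its last target. There are 200 camera calls.

TASK

Before sharpening the knives, slide the large whetstone across the wooden sharpening board, without lifting it, until its long side lies flush along the board's long rail and its end is up against the short stop, snug in the corner. Leave the small stone where it lies on the board.

Things in the scene. Friction and masses are not known exactly. Their poses are not given: they have to be found in the camera images.
- board: Fixed wooden board 260 (x) by 380 mm (y), upper face 20 mm over the worktop. Origin: centre of its underside; x points away from the robot to the long rail, y left to the short stop, z up; yaw within 20 deg. The two darker bars stand 14 mm above its face: rail along the whole far edge, inner face at x=+100; stop across the left end from x=-50 to the rail, inner face at y=+170 mm. Other two edges are open.
- stone_center (a point): Centre (half-way up) of the large whetstone: plain loose two-layer grey block, 60 (its x) by 180 (its y) by 28 mm high, 0.28-0.56 kg, slid by 2 to 8 N. It lies flat on the board, clear of rail and stop, length within 12 deg of the board's y, centre 34 mm above the worktop. Home in the corner its centre is at x=+70, y=+80 mm in the board's frame.
- small_stone_center (a point): Centre (half-way up) of the small stone of the same material, loose, 35 mm (its x) by 70 mm (its y) by 20 mm high, lying flat on the board near the near right corner (the corner at -x, -y). To be left alone.
Things that resemble listed ones, but are neither listed nor needed, are in the scene too. There is more than one size of the part that bears stone_center; the job needs the larger.

How it is judged:
By the outcome, as a careful person would: the job done as asked, in the order asked, and still so for the second after the job is handed in, with the robot touching nothing.
It also fails if it takes over 42 s, if anything falls off the work surface, if the arm or the gripper's body presses on something with over 40 N, if the wrist force passes 120 N, or if a joint passes its speed limit or range.

## Working session

There is one attempt and no reset: what is moved stays moved. The work goes in short steps, Python scripts to look and compute and a tool call to move; the robot and the scene stay as the last step left them, time stands still between calls to the robot, and variables do not carry over. Pictures are saved under pics/ and viewed, at most 10 in all, crops included, and the job is handed in when it is done.

Besides the shell and the picture viewer there is one more tool, called after ">>>" as name(argument=value, ...) on one line, values as JSON. drive_tool: Moves the arm, as the interface text tells. Its arguments: {"type":"object","properties":{"rows":{"type":"array"},"newtons":{"type":"number"}},"required":["rows"]}

```bash
mkdir -p pics; ls
python3 - <<'E'
from plant import sensors,cams,r
import cv2,json
s=sensors.get_state();print(s,r.tip_reach)
for n in("top","scene"):
    c=cams.capture(n);cv2.imwrite(f"pics/{n}0.png",c["pixels"][:,:,::-1])
    print({k:v for k,v in c.items() if k!="pixels"})
E
```

```text
pics
{'time_s': 0.0, 'joints': array([ 9.01899363e+01,  2.05921974e+01,  6.32888791e-01, -2.21964009e-02,
       -7.01355186e+01, -1.65065099e+01]), 'qd': array([ 0.0227001 , -0.12436308,  0.02778063,  0.10783124, -0.05700063,
       -0.01436353]), 'joint_torque': array([-2.37888671e-03, -5.82723463e+01,  2.93076038e+01,  6.99756458e+00,
        7.07656582e-03, -1.57113959e-04]), 'tcp_pos': array([0.18952422, 0.64735749, 0.24460081]), 'eef_rot': array([ 1.79903152e+02, -6.93972541e-03, -1.63241273e+01]), 'contact_force': array([ 0.5069491 , -0.455896  , -0.08173738]), 'moment': array([-0.03024703, -0.02406616, -0.00778503]), 'gripper_force': 0.0, 'gripper_width': 0.08772944076694741} 0.019
{'intrinsics': array([[406.64423519,   0.        , 324.2773921 ],
       [  0.        , 406.64423519, 188.78902791],
       [  0.        ,   0.        ,   1.        ]]), 'k1': 0.01595008652181755, 'eye': array([0.27799441, 0.10162498, 0.96315944]), 'orientation': array([ 13.81197584,  -0.32221326, -92.03801276])}
{'intrinsics': array([[374.56273422,   0.        , 320.9805781 ],
       [  0.        , 374.56273422, 195.1815022 ],
       [  0.        ,   0.        ,   1.        ]]), 'k1': -0.03189089472724194, 'eye': array([0.21480235, 0.55193968, 0.73456482]), 'orientation': array([  36.84803957,   -0.67845287, -146.44781159])}
```

View pics/top0.png

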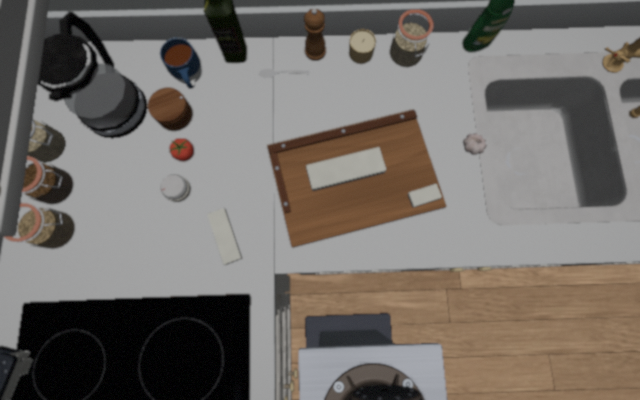

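View pics/scene0.png

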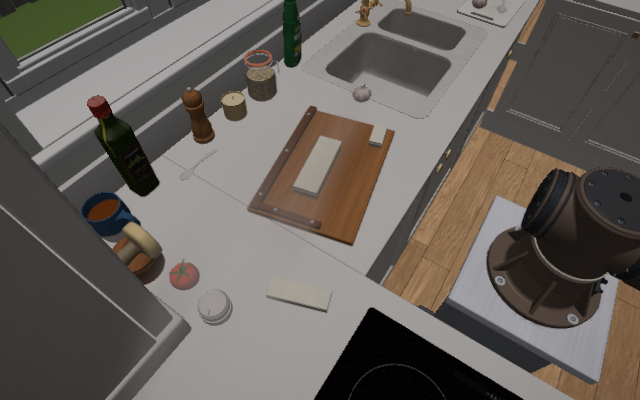

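Candidates for the large stone: block on board at (346,168), small stone on board at (425,195), and an off-board slab at (225,236). By the description I choose (346,168) and check it in an enlarged crop.

```bash
cat > h.py <<'E'
import numpy as np,cv2
from scipy.spatial.transform import Rotation as R
def rays(c,uv):
    K=c["intrinsics"];p=(np.atleast_2d(uv)-K[:2,2])/[K[0,0],K[1,1]]
    q=p.copy()
    for _ in range(10): q=p/(1+c["k1"]*(q**2).sum(1,keepdims=True))
    return np.c_[q[:,0],-q[:,1],-np.ones(len(q))]@cam(c)[0].T
def cam(c):
    if "T" in c: return c["T"][:3,:3],c["T"][:3,3]
    return R.from_euler("xyz",c["orientation"],degrees=True).as_matrix(),c["eye"]
def onplane(c,uv,z):
    d=rays(c,uv);e=cam(c)[1];return e+d*((z-e[2])/d[:,2])[:,None]
def proj(c,P):
    Rm,e=cam(c);q=(np.atleast_2d(P)-e)@Rm;s=np.c_[q[:,0],-q[:,1]]/-q[:,2:]
    s=s*(1+c["k1"]*(s**2).sum(1,keepdims=True));K=c["intrinsics"]
    return s*[K[0,0],K[1,1]]+K[:2,2]
def wrist():
    from plant import sensors,cams
    s=sensors.get_state();c=cams.capture("wrist")
    T=np.eye(4);T[:3,:3]=R.from_euler("xyz",s["eef_rot"],degrees=True).as_matrix();T[:3,3]=s["tcp_pos"]
    c["T"]=T@c["T_tool_cam"];return c
E
python3 - <<'E'
from h import *
from plant import cams
c=cams.capture("top");im=c["pixels"][:,:,::-1]
cv2.imwrite("pics/crop1.png",cv2.resize(im[95:255,255:455],None,fx=4,fy=3.75/3.75*3.75,interpolation=cv2.INTER_CUBIC))
hsv=cv2.cvtColor(im,cv2.COLOR_BGR2HSV)
m=(hsv[...,1]>70).astype(np.uint8);m[:, :262]=0;m[:,455:]=0;m[:100]=0;m[260:]=0
m=cv2.morphologyEx(m,cv2.MORPH_OPEN,np.ones((5,5)))
cs,_=cv2.findContours(m,cv2.RETR_EXTERNAL,cv2.CHAIN_APPROX_NONE);b=max(cs,key=cv2.contourArea)
print("boardbox",cv2.boxPoints(cv2.minAreaRect(b)))
w=((hsv[...,1]<60)&(hsv[...,2]>120)).astype(np.uint8);f=np.zeros_like(w);cv2.fillPoly(f,[cv2.convexHull(b)],1);w&=cv2.erode(f,np.ones((5,5)))
cs,_=cv2.findContours(w,cv2.RETR_EXTERNAL,cv2.CHAIN_APPROX_NONE)
for k in cs:
    if cv2.contourArea(k)<100: continue
    bp=cv2.boxPoints(cv2.minAreaRect(k));print(bp.round(1).tolist());P=onplane(c,bp,.048)
    print(P.round(4).tolist(),"c",P.mean(0).round(4),np.linalg.norm(np.diff(P,axis=0),axis=1).round(4))
E
```

```text
boardbox [[266.64716  145.58826 ]
 [420.2942   107.176506]
 [445.47064  207.88239 ]
 [291.8236   246.29413 ]]
[[408.1000061035156, 191.1999969482422], [435.3999938964844, 182.5], [440.29998779296875, 197.89999389648438], [413.0, 206.60000610351562]]
[[0.4902, -0.1053, 0.048], [0.5088, -0.1704, 0.048], [0.4719, -0.1781, 0.048], [0.4536, -0.1135, 0.048]] c [ 0.4811 -0.1418  0.048 ] [0.0677 0.0377 0.0671]
[[304.79998779296875, 164.39999389648438], [380.20001220703125, 145.1999969482422], [386.5, 169.89999389648438], [311.1000061035156, 189.10000610351562]]
[[0.5633, 0.1321, 0.048], [0.605, -0.0484, 0.048], [0.5434, -0.0589, 0.048], [0.5031, 0.119, 0.048]] c [0.5537 0.036  0.048 ] [0.1853 0.0625 0.1825]
```

View pics/crop1.png

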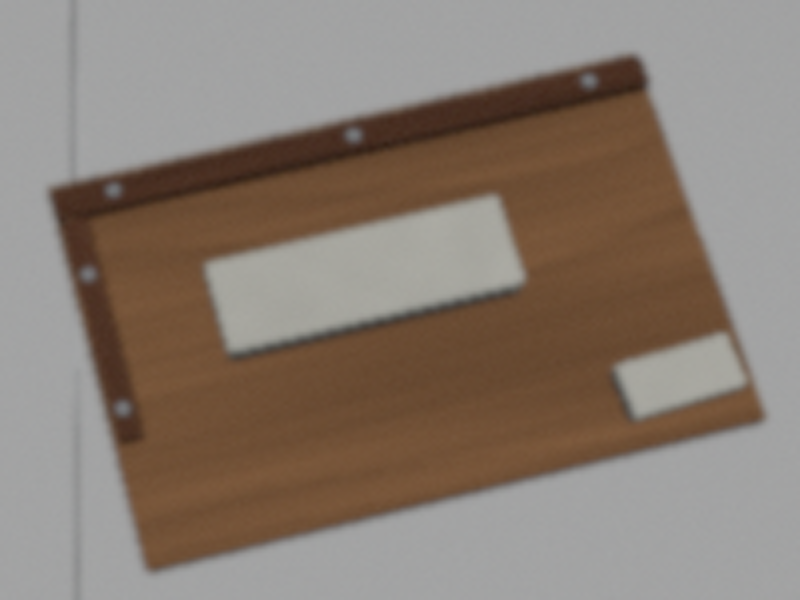

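```bash
cat > fit.py <<'E'
from h import *
from scipy.optimize import least_squares
from plant import cams
B=np.array([[.13,.19,.034],[.13,-.19,.034],[-.13,-.19,.02],[-.13,.19,.02],[-.05,.17,.034]])
def w(p,P):
    a=np.radians(p[2]);M=np.array([[np.cos(a),-np.sin(a),0],[np.sin(a),np.cos(a),0],[0,0,1]]);return P@M.T+[p[0],p[1],0]
def fit(c,P,uv,x0):
    s=least_squares(lambda p:(proj(c,w(p,P))-uv).ravel(),x0,x_scale=[.1,.1,10],loss="soft_l1");return s.x,s.fun.reshape(-1,2)
E
python3 - <<'E'
from fit import *
c=cams.capture("top")
cr=np.array([[51,187],[642,53],[764,418],[150,571],[142,438]])
b,res=fit(c,B,cr/[4,3.75]+[255,95],[.52,0,13]);print("board",b.round(4),res.round(2).tolist())
S=np.array([[.03,.09,.048],[.03,-.09,.048],[-.03,-.09,.048],[-.03,.09,.048]])
st=np.array([[203,263],[499,194],[526,280],[230,350]])
s,res=fit(c,S,st/[4,3.75]+[255,95],[.55,.03,13]);print("stone",s.round(4),res.round(2).tolist())
for n,q in(("stone",s),("start",[.19,.648])):
    print(n,"in board",((R.from_euler("z",-b[2],degrees=True).as_matrix())@[q[0]-b[0],q[1]-b[1],0]).round(4))
print("home",w(b,np.array([.07,.08,0])))
# hover point for push1: board frame (stone x-.03-.05, y)
E
```

```text
board [5.39600e-01 1.17000e-02 1.26931e+01] [[-2.03, -1.8], [0.06, -2.67], [1.89, 0.85], [-0.98, 1.05], [0.84, 0.15]]
stone [ 0.5528  0.0349 12.6685] [[0.28, -0.39], [-0.33, -0.26], [0.21, 0.24], [-0.16, 0.39]]
stone in board [0.018  0.0197 0.    ]
start in board [-0.2012  0.6975  0.    ]
home [0.59027665 0.10515347 0.        ]
```

The crop confirms the large stone at crop pixel (365,273), with the small stone at (680,375) and the stop and rail at the left and top. Next I move to hover behind the long side, at board-frame (-45, 20).

>>> drive_tool(rows=[{"fingers": 1, "x": 0.465, "y": 0.517, "z": 0, "spin": -0.506}, {"fingers": 1, "x": 0.465, "y": 0.517, "z": 0, "spin": -0.506}, {"fingers": 1, "x": 0.465, "y": 0.517, "z": 0, "spin": -0.506}, {"fingers": 1, "x": 0.465, "y": 0.517, "z": 0, "spin": -0.506}, {"fingers": 1, "x": 0.465, "y": 0.517, "z": 0, "spin": -0.506}, {"fingers": 1, "x": 0.465, "y": 0.517, "z": 0, "spin": -0.506}, {"fingers": 1, "x": 0.465, "y": 0.517, "z": 0, "spin": -0.506}, {"fingers": 1, "x": 0.465, "y": 0.517, "z": 0, "spin": -0.506}, {"fingers": 1, "x": 0.465, "y": 0.517, "z": 0, "spin": -0.506}, {"fingers": 1, "x": 0.465, "y": 0.517, "z": 0, "spin": -0.506}])

```text
time_s: 1.45
tcp_pos: [0.4607, 0.0825, 0.246]
eef_rot: [-180.0, -0.1, 12.7]
contact_force: [1.1, 0.7, 0.3]
gripper_width: 0.0879
gripper_force: 0.0
```

>>> drive_tool(rows=[{"fingers": 1, "x": 0.016, "y": 0.066}, {"fingers": 1, "x": 0.016, "y": 0.066}, {"fingers": 1, "x": 0.016, "y": 0.066}, {"fingers": 1, "x": 0.016, "y": 0.066}])

```text
invalid input
```

Run:
```python
from h import *
import pickle
c=wrist();pickle.dump(c,open("w1.pkl","wb"))
print(c["T_tool_cam"].round(3));cv2.imwrite("pics/w1.png",c["pixels"][:,:,::-1])
```

```text
[[-0.     0.96   0.278  0.074]
 [ 1.     0.    -0.001 -0.   ]
 [-0.001  0.278 -0.96  -0.139]
 [ 0.     0.     0.     1.   ]]
```

View pics/w1.png

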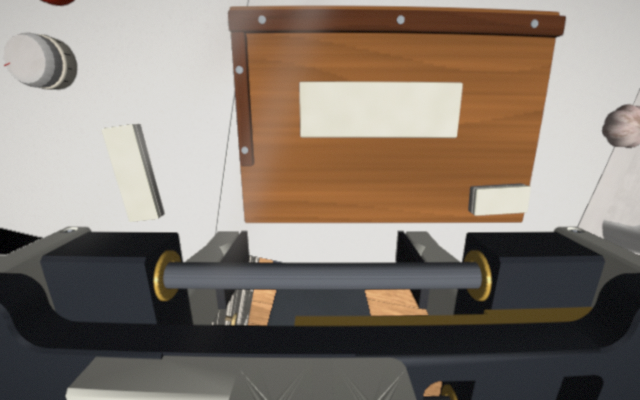

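The wrist image shows the board square to the view, with the large stone's top face at (300,83)-(460,137), the rail along row 10-35 and the stop at column 240-253. The move was refused, so I'm still at the earlier pose. I'll fit from this picture.

Run:
```python
from fit import *
import pickle
c=pickle.load(open("w1.pkl","rb"))
P=np.array([[.1,.17,.034],[.13,.19,.034],[.13,-.19,.034],[.1,-.19,.034],[-.13,-.19,.02],[-.13,.19,.02],[-.05,.17,.034]])
b,res=fit(c,P,np.array([[247,34],[231,7],[565,16],[563,36],[523,222],[245,222],[254,163]]),[.52,0,13]);print("board",b.round(4),res.round(1).tolist())
S=np.array([[.03,.09,.048],[.03,-.09,.048],[-.03,-.09,.048],[-.03,.09,.048]])
s,res=fit(c,S,np.array([[300,83],[462,82.5],[459,137],[302,138]]),[.55,.03,13]);print("stone",s.round(4),res.round(1).tolist())
M=R.from_euler("z",-b[2],degrees=True).as_matrix()
print("stone in board",(M@[*(s[:2]-b[:2]),0]).round(4))
```

```text
board [5.38300e-01 1.17000e-02 1.27999e+01] [[-1.8, -0.5], [-5.9, -3.5], [6.3, -7.1], [3.7, 1.9], [1.0, 2.7], [-0.0, 3.7], [-0.6, 5.7]]
stone [ 0.5513  0.035  13.3608] [[-0.1, -0.2], [2.3, -0.6], [-0.4, 0.3], [-0.5, 0.6]]
stone in board [0.0179 0.0199 0.    ]
```

>>> drive_tool(rows=[{"fingers": 1, "x": 0.016, "y": 0.066, "z": 0, "spin": 0}, {"fingers": 1, "x": 0.016, "y": 0.066, "z": 0, "spin": 0}, {"fingers": 1, "x": 0.016, "y": 0.066, "z": 0.06, "spin": 0}, {"fingers": 1, "x": 0.016, "y": 0.066, "z": 0.12, "spin": 0}, {"fingers": 1, "x": 0.016, "y": 0.066, "z": 0.16, "spin": 0}, {"fingers": 1, "x": 0.016, "y": 0.066, "z": 0.18, "spin": 0}, {"fingers": 1, "x": 0.016, "y": 0.066, "z": 0.18, "spin": 0}, {"fingers": 1, "x": 0.016, "y": 0.066, "z": 0.18, "spin": 0}])

```text
time_s: 2.5
tcp_pos: [0.4909, 0.0241, 0.0665]
eef_rot: [-180.0, -0.1, 12.7]
contact_force: [-0.5, -0.0, 0.7]
gripper_width: 0.0877
gripper_force: 0.0
```

>>> drive_tool(rows=[{"fingers": 1, "x": 0, "y": 0, "z": 0.021, "spin": 0}, {"fingers": 1, "x": 0, "y": 0, "z": 0.021, "spin": 0}, {"fingers": 1, "x": 0.01, "y": 0, "z": 0.021, "spin": 0}, {"fingers": 1, "x": 0.018, "y": 0, "z": 0.021, "spin": 0}, {"fingers": 1, "x": 0.024, "y": 0, "z": 0.021, "spin": 0}, {"fingers": 1, "x": 0.03, "y": 0, "z": 0.021, "spin": 0}, {"fingers": 1, "x": 0.036, "y": 0, "z": 0.021, "spin": 0}, {"fingers": 1, "x": 0.042, "y": 0, "z": 0.021, "spin": 0}, {"fingers": 1, "x": 0.048, "y": 0, "z": 0.021, "spin": 0}, {"fingers": 1, "x": 0.052, "y": 0, "z": 0.021, "spin": 0}])

```text
time_s: 3.75
tcp_pos: [0.5395, 0.0341, 0.0443]
eef_rot: [180.0, 0.2, 12.6]
contact_force: [-7.6, -1.5, 7.4]
gripper_width: 0.0878
gripper_force: 3.8
```

>>> drive_tool(rows=[{"fingers": 1, "x": 0.004, "y": 0, "z": 0, "spin": 0}, {"fingers": 1, "x": 0.008, "y": 0, "z": 0, "spin": 0}, {"fingers": 1, "x": 0.012, "y": 0, "z": 0, "spin": 0}, {"fingers": 1, "x": 0.015, "y": 0, "z": 0, "spin": 0}])

```text
time_s: 4.25
tcp_pos: [0.554, 0.0373, 0.0443]
eef_rot: [180.0, 0.2, 12.6]
contact_force: [-6.1, -1.6, 6.8]
gripper_width: 0.0876
gripper_force: 3.6
```

>>> drive_tool(rows=[{"fingers": 1, "x": 0.001, "y": 0, "z": 0, "spin": 0}, {"fingers": 1, "x": 0.002, "y": 0, "z": 0, "spin": 0}, {"fingers": 1, "x": 0.003, "y": 0, "z": 0, "spin": 0}])

```text
time_s: 4.62
tcp_pos: [0.5568, 0.038, 0.0443]
eef_rot: [180.0, 0.2, 12.6]
contact_force: [-6.3, -2.2, 4.5]
gripper_width: 0.0875
gripper_force: 3.2
```

>>> drive_tool(rows=[{"fingers": 1, "x": 0.001, "y": 0, "z": 0, "spin": 0}, {"fingers": 1, "x": 0.002, "y": 0, "z": 0, "spin": 0}, {"fingers": 1, "x": 0.003, "y": 0, "z": 0, "spin": 0}, {"fingers": 1, "x": 0.004, "y": 0, "z": 0, "spin": 0}])

```text
time_s: 5.12
tcp_pos: [0.5607, 0.0388, 0.0443]
eef_rot: [180.0, 0.2, 12.6]
contact_force: [-6.0, -1.4, 4.5]
gripper_width: 0.0877
gripper_force: 3.3
```

>>> drive_tool(rows=[{"fingers": 1, "x": 0.001, "y": 0, "z": 0, "spin": 0}, {"fingers": 1, "x": 0.002, "y": 0, "z": 0, "spin": 0}])

```text
time_s: 5.38
tcp_pos: [0.5626, 0.0393, 0.0443]
eef_rot: [180.0, 0.2, 12.6]
contact_force: [-5.7, -1.4, 4.9]
gripper_width: 0.0877
gripper_force: 3.2
```

Run:
```python
from h import *
import pickle
c=wrist();pickle.dump(c,open("w2.pkl","wb"))
cv2.imwrite("pics/w2.png",c["pixels"][:,:,::-1])
```

```text
(no output)
```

View pics/w2.png

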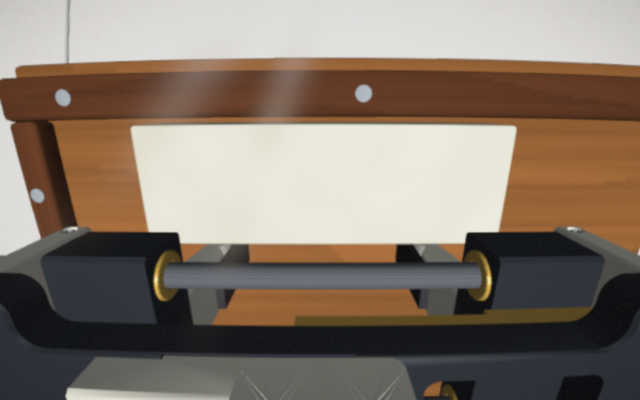

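The stone's top edge (132-516, row 126) is parallel to the rail and almost at its front edge (row 122). I'll keep going in small steps.

>>> drive_tool(rows=[{"fingers": 1, "x": 0.001, "y": 0, "z": 0, "spin": 0}, {"fingers": 1, "x": 0.002, "y": 0, "z": 0, "spin": 0}])

```text
time_s: 5.68
tcp_pos: [0.5646, 0.0397, 0.0443]
eef_rot: [180.0, 0.2, 12.6]
contact_force: [-6.4, -0.8, 4.4]
gripper_width: 0.0876
gripper_force: 3.1
```

>>> drive_tool(rows=[{"fingers": 1, "x": 0.001, "y": 0, "z": 0, "spin": 0}, {"fingers": 1, "x": 0.002, "y": 0, "z": 0, "spin": 0}])

```text
time_s: 5.92
tcp_pos: [0.5654, 0.0399, 0.0442]
eef_rot: [180.0, 0.4, 12.6]
contact_force: [-11.7, -0.9, 9.7]
gripper_width: 0.0876
gripper_force: 5.9
```

>>> drive_tool(rows=[{"fingers": 1, "x": 0.001, "y": 0, "z": 0, "spin": 0}, {"fingers": 1, "x": 0.001, "y": 0, "z": 0, "spin": 0}])

```text
time_s: 6.18
tcp_pos: [0.5655, 0.0398, 0.0441]
eef_rot: [180.0, 0.4, 12.6]
contact_force: [-12.8, -1.4, 10.3]
gripper_width: 0.0877
gripper_force: 6.4
```

Force rises, so the rail is reached. I'll press a little to square it, then back off, raise, and move behind the right end.

>>> drive_tool(rows=[{"fingers": 1, "x": 0.001, "y": 0, "z": 0, "spin": 0}, {"fingers": 1, "x": 0.0015, "y": 0, "z": 0, "spin": 0}, {"fingers": 1, "x": 0.0015, "y": 0, "z": 0, "spin": 0}])

```text
time_s: 6.55
tcp_pos: [0.5655, 0.0398, 0.044]
eef_rot: [180.0, 0.6, 12.6]
contact_force: [-16.9, -0.4, 15.1]
gripper_width: 0.0875
gripper_force: 8.6
```

>>> drive_tool(rows=[{"fingers": 1, "x": -0.015, "y": 0, "z": 0, "spin": 0}, {"fingers": 1, "x": -0.03, "y": 0, "z": 0, "spin": 0}, {"fingers": 1, "x": -0.03, "y": 0, "z": -0.04, "spin": 0}, {"fingers": 1, "x": -0.03, "y": 0, "z": -0.09, "spin": 0}, {"fingers": 1, "x": -0.03, "y": 0, "z": -0.13, "spin": 0}, {"fingers": 1, "x": -0.03, "y": 0, "z": -0.13, "spin": 0}, {"fingers": 1, "x": -0.03, "y": 0, "z": -0.13, "spin": 0}])

```text
time_s: 7.42
tcp_pos: [0.541, 0.035, 0.1743]
eef_rot: [-180.0, -0.0, 12.7]
contact_force: [-0.4, -0.2, 0.0]
gripper_width: 0.0881
gripper_force: 0.0
```

Run:
```python
from h import *
import pickle
c=wrist();pickle.dump(c,open("w3.pkl","wb"))
cv2.imwrite("pics/w3.png",c["pixels"][:,:,::-1])
```

```text
(no output)
```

View pics/w3.png

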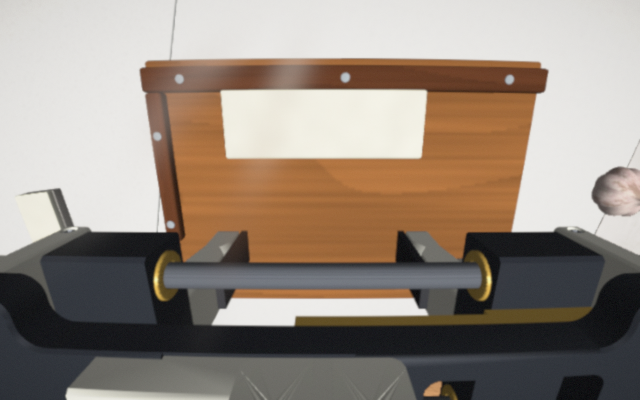

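The stone is flush with the rail along its length (stone 222-427, row 90). Next is the end push toward the stop.

```bash
python3 -c "
from plant import sensors
print(sensors.get_state()['joints'].round(1))"
```

```text
[ 24.4  11.5 -21.9  -0.  -56.6  78.3]
```

>>> drive_tool(rows=[{"fingers": -1, "x": 0.058, "y": 0.122, "z": 0, "spin": 1.571}, {"fingers": -1, "x": 0.058, "y": 0.122, "z": 0, "spin": 1.571}, {"fingers": -1, "x": 0.058, "y": 0.122, "z": 0, "spin": 1.571}, {"fingers": -1, "x": 0.058, "y": 0.122, "z": 0, "spin": 1.571}, {"fingers": -1, "x": 0.058, "y": 0.122, "z": 0, "spin": 1.571}, {"fingers": -1, "x": 0.058, "y": 0.122, "z": 0, "spin": 1.571}, {"fingers": -1, "x": 0.058, "y": 0.122, "z": 0, "spin": 1.571}, {"fingers": -1, "x": 0.058, "y": 0.122, "z": 0, "spin": 1.571}, {"fingers": -1, "x": 0.058, "y": 0.122, "z": 0, "spin": 1.571}, {"fingers": -1, "x": 0.058, "y": 0.122, "z": 0, "spin": 1.571}])

```text
time_s: 8.72
tcp_pos: [0.6242, -0.0714, 0.1729]
eef_rot: [179.9, 0.0, -77.3]
contact_force: [0.6, -0.1, -0.7]
gripper_width: 0.0008
gripper_force: 0.0
```

>>> drive_tool(rows=[{"fingers": -1, "x": 0, "y": 0, "z": 0.04, "spin": 0}, {"fingers": -1, "x": 0, "y": 0, "z": 0.08, "spin": 0}, {"fingers": -1, "x": 0, "y": 0, "z": 0.1, "spin": 0}, {"fingers": -1, "x": 0, "y": 0, "z": 0.1, "spin": 0}, {"fingers": -1, "x": 0, "y": 0, "z": 0.1, "spin": 0}])

```text
time_s: 9.35
tcp_pos: [0.6254, -0.0713, 0.0751]
eef_rot: [-180.0, -0.0, -77.3]
contact_force: [0.9, 0.9, 0.4]
gripper_width: 0.0002
gripper_force: 0.0
```

>>> drive_tool(rows=[{"fingers": -1, "x": 0, "y": 0, "z": 0.015, "spin": 0}, {"fingers": -1, "x": 0, "y": 0, "z": 0.029, "spin": 0}, {"fingers": -1, "x": 0, "y": 0, "z": 0.029, "spin": 0}, {"fingers": -1, "x": -0.01, "y": 0, "z": 0.029, "spin": 0}, {"fingers": -1, "x": -0.017, "y": 0, "z": 0.029, "spin": 0}, {"fingers": -1, "x": -0.023, "y": 0, "z": 0.029, "spin": 0}, {"fingers": -1, "x": -0.029, "y": 0, "z": 0.029, "spin": 0}, {"fingers": -1, "x": -0.035, "y": 0, "z": 0.029, "spin": 0}, {"fingers": -1, "x": -0.041, "y": 0, "z": 0.029, "spin": 0}, {"fingers": -1, "x": -0.047, "y": 0, "z": 0.029, "spin": 0}])

```text
time_s: 10.6
tcp_pos: [0.6148, -0.0255, 0.046]
eef_rot: [-180.0, -0.0, -77.3]
contact_force: [1.4, -5.3, 2.6]
gripper_width: 0.0003
gripper_force: 2.7
```

>>> drive_tool(rows=[{"fingers": -1, "x": -0.005, "y": 0, "z": 0, "spin": 0}, {"fingers": -1, "x": -0.01, "y": 0, "z": 0, "spin": 0}, {"fingers": -1, "x": -0.015, "y": 0, "z": 0, "spin": 0}, {"fingers": -1, "x": -0.019, "y": 0, "z": 0, "spin": 0}, {"fingers": -1, "x": -0.022, "y": 0, "z": 0, "spin": 0}, {"fingers": -1, "x": -0.024, "y": 0, "z": 0, "spin": 0}])

```text
time_s: 11.35
tcp_pos: [0.6095, -0.0021, 0.046]
eef_rot: [-180.0, -0.0, -77.3]
contact_force: [1.3, -5.6, 3.7]
gripper_width: 0.0005
gripper_force: 2.8
```

>>> drive_tool(rows=[{"fingers": -1, "x": -0.002, "y": 0, "z": 0, "spin": 0}, {"fingers": -1, "x": -0.004, "y": 0, "z": 0, "spin": 0}, {"fingers": -1, "x": -0.005, "y": 0, "z": 0, "spin": 0}, {"fingers": -1, "x": -0.006, "y": 0, "z": 0, "spin": 0}])

```text
time_s: 11.85
tcp_pos: [0.6082, 0.0037, 0.046]
eef_rot: [-180.0, -0.0, -77.3]
contact_force: [1.6, -5.7, 2.8]
gripper_width: 0.0004
gripper_force: 2.8
```

>>> drive_tool(rows=[{"fingers": -1, "x": -0.001, "y": 0, "z": 0, "spin": 0}, {"fingers": -1, "x": -0.002, "y": 0, "z": 0, "spin": 0}])

```text
time_s: 12.1
tcp_pos: [0.6077, 0.0056, 0.046]
eef_rot: [-180.0, -0.0, -77.3]
contact_force: [1.2, -5.2, 2.8]
gripper_width: 0.0
gripper_force: 2.8
```

>>> drive_tool(rows=[{"fingers": -1, "x": -0.001, "y": 0, "z": 0, "spin": 0}, {"fingers": -1, "x": -0.002, "y": 0, "z": 0, "spin": 0}])

```text
time_s: 12.35
tcp_pos: [0.6074, 0.0074, 0.046]
eef_rot: [-180.0, -0.0, -77.3]
contact_force: [2.8, -11.9, 1.6]
gripper_width: 0.0002
gripper_force: 5.8
```

>>> drive_tool(rows=[{"fingers": -1, "x": -0.001, "y": 0, "z": 0, "spin": 0}, {"fingers": -1, "x": -0.0015, "y": 0, "z": 0, "spin": 0}, {"fingers": -1, "x": -0.0015, "y": 0, "z": 0, "spin": 0}])

```text
time_s: 12.72
tcp_pos: [0.6074, 0.0074, 0.046]
eef_rot: [-180.0, -0.1, -77.3]
contact_force: [5.0, -14.6, 1.6]
gripper_width: 0.0004
gripper_force: 7.6
```

>>> drive_tool(rows=[{"fingers": -1, "x": 0.02, "y": 0, "z": 0, "spin": 0}, {"fingers": -1, "x": 0.03, "y": 0, "z": -0.03, "spin": 0}, {"fingers": -1, "x": 0.03, "y": 0, "z": -0.08, "spin": 0}, {"fingers": -1, "x": 0.03, "y": 0.08, "z": -0.14, "spin": -0.7}, {"fingers": -1, "x": 0.03, "y": 0.08, "z": -0.14, "spin": -1.571}, {"fingers": -1, "x": 0.0, "y": 0.12, "z": -0.14, "spin": -1.571}, {"fingers": -1, "x": -0.05, "y": 0.12, "z": -0.14, "spin": -1.571}, {"fingers": -1, "x": -0.08, "y": 0.12, "z": -0.14, "spin": -1.571}, {"fingers": -1, "x": -0.08, "y": 0.12, "z": -0.14, "spin": -1.571}, {"fingers": -1, "x": -0.08, "y": 0.12, "z": -0.14, "spin": -1.571}])

```text
time_s: 13.98
tcp_pos: [0.4718, 0.0616, 0.1855]
eef_rot: [-179.9, 0.0, -1.7]
contact_force: [-0.2, 0.2, 1.1]
gripper_width: 0.0004
gripper_force: 0.0
```

>>> drive_tool(rows=[{"fingers": -1, "x": 0, "y": 0, "z": 0, "spin": -0.38}, {"fingers": -1, "x": 0, "y": 0, "z": 0, "spin": -0.38}, {"fingers": -1, "x": 0, "y": 0, "z": 0, "spin": -0.38}, {"fingers": -1, "x": 0, "y": 0, "z": 0, "spin": -0.38}])

```text
time_s: 14.48
tcp_pos: [0.4721, 0.0609, 0.1855]
eef_rot: [-180.0, 0.0, 19.4]
contact_force: [-0.0, 0.2, 0.2]
gripper_width: 0.0003
gripper_force: 0.0
```

Run:
```python
from h import *
import pickle
from plant import sensors
print(sensors.get_state()["tcp_pos"])
c=wrist();pickle.dump(c,open("w4.pkl","wb"))
cv2.imwrite("pics/w4.png",c["pixels"][:,:,::-1])
```

```text
[0.47207787 0.06092945 0.18548693]
```

View pics/w4.png

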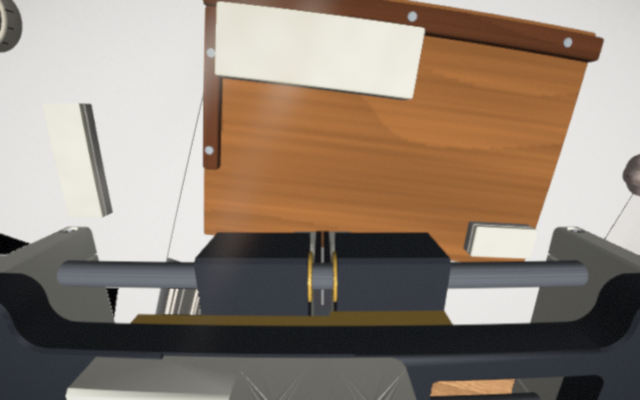

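The stone's left end is against the stop (column 218) and its long side is along the rail. I'll make one more light two-finger press to the rail so it's squared.

>>> drive_tool(rows=[{"fingers": 1, "x": 0.055, "y": -0.006, "z": 0, "spin": 0.117}, {"fingers": 1, "x": 0.055, "y": -0.006, "z": 0.0, "spin": 0.117}, {"fingers": 1, "x": 0.055, "y": -0.006, "z": 0.04, "spin": 0.117}, {"fingers": 1, "x": 0.055, "y": -0.006, "z": 0.08, "spin": 0.117}, {"fingers": 1, "x": 0.055, "y": -0.006, "z": 0.12, "spin": 0.117}, {"fingers": 1, "x": 0.055, "y": -0.006, "z": 0.139, "spin": 0.117}, {"fingers": 1, "x": 0.055, "y": -0.006, "z": 0.139, "spin": 0.117}, {"fingers": 1, "x": 0.055, "y": -0.006, "z": 0.139, "spin": 0.117}])

```text
time_s: 15.52
tcp_pos: [0.5224, 0.0853, 0.0474]
eef_rot: [-180.0, -0.1, 12.9]
contact_force: [-0.3, 0.4, 0.3]
gripper_width: 0.0748
gripper_force: 0.0
```

>>> drive_tool(rows=[{"fingers": 1, "x": 0.008, "y": 0, "z": 0, "spin": 0}, {"fingers": 1, "x": 0.016, "y": 0, "z": 0, "spin": 0}, {"fingers": 1, "x": 0.022, "y": 0, "z": 0, "spin": 0}, {"fingers": 1, "x": 0.026, "y": 0, "z": 0, "spin": 0}, {"fingers": 1, "x": 0.028, "y": 0, "z": 0, "spin": 0}, {"fingers": 1, "x": 0.029, "y": 0, "z": 0, "spin": 0}])

```text
time_s: 16.27
tcp_pos: [0.5502, 0.0915, 0.0465]
eef_rot: [180.0, 0.0, 12.9]
contact_force: [0.7, -0.6, -0.3]
gripper_width: 0.0877
gripper_force: 0.0
```

>>> drive_tool(rows=[{"fingers": 1, "x": 0.001, "y": 0, "z": 0, "spin": 0}, {"fingers": 1, "x": 0.002, "y": 0, "z": 0, "spin": 0}, {"fingers": 1, "x": 0.003, "y": 0, "z": 0, "spin": 0}])

```text
time_s: 16.65
tcp_pos: [0.5532, 0.0923, 0.0466]
eef_rot: [180.0, 0.0, 12.9]
contact_force: [0.2, -0.2, 0.4]
gripper_width: 0.0878
gripper_force: 0.0
```

>>> drive_tool(rows=[{"fingers": 1, "x": 0.001, "y": 0, "z": 0, "spin": 0}, {"fingers": 1, "x": 0.002, "y": 0, "z": 0, "spin": 0}, {"fingers": 1, "x": 0.002, "y": 0, "z": 0, "spin": 0}])

```text
time_s: 17.02
tcp_pos: [0.5536, 0.0921, 0.0462]
eef_rot: [180.0, 0.2, 12.9]
contact_force: [-5.3, 1.0, 5.2]
gripper_width: 0.0875
gripper_force: 2.9
```

>>> drive_tool(rows=[{"fingers": 1, "x": 0.001, "y": 0, "z": 0, "spin": 0}, {"fingers": 1, "x": 0.002, "y": 0, "z": 0, "spin": 0}, {"fingers": 1, "x": 0.002, "y": 0, "z": 0, "spin": 0}])

```text
time_s: 17.4
tcp_pos: [0.5538, 0.092, 0.046]
eef_rot: [180.0, 0.4, 12.8]
contact_force: [-11.6, 1.1, 8.3]
gripper_width: 0.0877
gripper_force: 5.6
```

>>> drive_tool(rows=[{"fingers": 1, "x": -0.015, "y": 0, "z": 0, "spin": 0}, {"fingers": 1, "x": -0.03, "y": 0, "z": 0, "spin": 0}, {"fingers": 1, "x": -0.04, "y": 0, "z": -0.04, "spin": 0}, {"fingers": 1, "x": -0.04, "y": 0, "z": -0.09, "spin": 0}, {"fingers": 1, "x": -0.06, "y": 0, "z": -0.13, "spin": 0}, {"fingers": 1, "x": -0.06, "y": 0, "z": -0.13, "spin": 0}, {"fingers": 1, "x": -0.06, "y": 0, "z": -0.13, "spin": 0}])

```text
time_s: 18.27
tcp_pos: [0.4981, 0.0797, 0.1765]
eef_rot: [-180.0, -0.1, 12.9]
contact_force: [0.1, -0.4, -0.0]
gripper_width: 0.0876
gripper_force: 0.0
```

Run:
```python
from h import *
c=wrist();im=c["pixels"][:,:,::-1]
cv2.imwrite("pics/w5.png",cv2.resize(im[0:200,140:405],(795,600),interpolation=cv2.INTER_CUBIC))
```

```text
(no output)
```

View pics/w5.png

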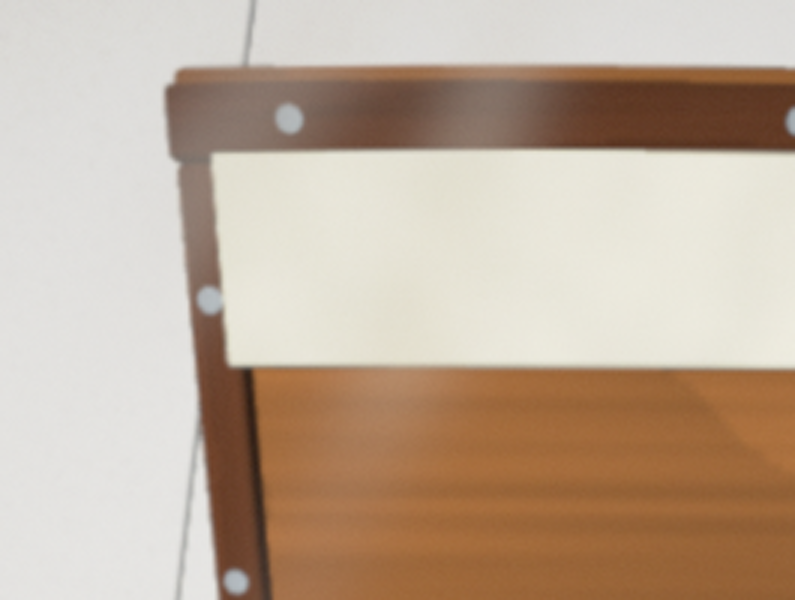

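The stone is snug in the corner: its long edge lies on the rail (row 150), its end is at the stop (columns 212-228), and no gap is visible.

```bash
python3 -c "
from plant import r
print(r.close_job())"
```

```text
the job is handed in; nothing more can be done
None
```

The large whetstone now lies flush along the long rail with its end against the short stop. I never lifted it or touched the small stone, and I handed the job in after about 18 s of the 42 s allowed.

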